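Clear the damp box lid and hold it at its balance point

ROBOT

A 6-joint arm with a two-finger parallel gripper is mounted at the origin on a cart in front of the work surface, level with it; the furniture and walls round the work are solid. World frame = base frame: x ahead of the robot, y to its left, z up, the work surface at z = 0. Lengths are in m, angles in rad, forces in N, time in s.
With the tool pointing down it reaches from about 0.325 to 0.75 m from the base axis. Payload 7.6 kg.
Tool frame: the origin (TCP) lies on the centre line of the jaws, within the pads' length; the fingertips stand 22 mm ahead of it and the grasp point (between the pads) lies 3 mm ahead of it (bot.tips_ahead is the distance from the TCP to the fingertips, in m); x points along the fingers, y is the direction in which the jaws open and shut, and the axes are right-handed (so a half turn about x gives the same grasp; the last joint's range is limited). The gripper opens to 85 mm and grips with 20 to 120 N. Pads are 22 mm wide; open, the fingers measure 114 mm over their backs; the gripper's body (76 mm by 85 mm) begins 54 mm behind the grasp point. The pads swing forward as they close: fully open they stand 13 mm farther back than shut.
Start: joints at [-0.07, 0.052, 1.401, -0, 1.689, -0.07], TCP at [0.525, 0, 0.253] pointing down, gripper open.
Joint ranges: [-2.9, 2.9], [-0.91, 2.17], [0.12, 2.37], [-1.06, 4.2], [0.26, 2.73], [-2.93, 2.93]. Speed limits (rad/s): [2.57, 2.57, 3.01, 3.14, 3.14, 3.14].

INTERFACE

Orientations are given as a unit quaternion [w, x, y, z].
In Python, from station import telemetry, imaging, ticket, spotter, bot gives the robot as it stands. The module is installed in compiled form; this text tells all that it offers.
- The arm moves only by the tool arm_command, never from a script. Its argument "rows" is a list of rows, each a list of 3 entries, a list of its own where there are three numbers: the shift along the tool's x, y, z in m, then the turn, a rotation vector about the tool's x, y, z in degrees, then the finger opening in m, from 0 to 0.0854. In form: [[[dx, dy, dz], [rx, ry, rz], jaw], ...]. A call has 1 to 20 rows; each row is the pose to reach, as a shift and turn from the pose commanded when the call began, along the tool's axes at that moment; what a row does not reach only later rows make up. A row lasts 1/10 s, in which the tool goes at most 50 mm and 8.59 degrees, less where a joint would pass 70% of its speed; a pose out of reach is approached as far as the arm can. A call with a gripper value outside its range is refused whole. The fingers move at their own pace and stop on an object; "squeeze" is the grip in N (left out, the last holds). Time passes only in rows, so rows that repeat a pose let the fingers close. It gives the time, the measured TCP pose, the force and the opening at its end, in the units of the state.
- telemetry.get_state(): the state, without advancing time (a new reading comes with each control period).
- imaging.read_camera(name): name is "scene" or "side" or "wrist"; returns (picture, depth): 420x560x3 uint8, blue, green, red; 420x560 float32, m along the optical axis (not along the pixel's ray), 0 where there is no reading.
- imaging.camera_info(name): a dict with "fx", "fy", "cx", "cy" (pixels), "extrinsics" (4x4, takes a point from world to camera coordinates). Camera axes: x right, y down, z forward; pixel columns grow to the right and rows downward; lengths in m; the calibration is good to about 2 mm. A picture is of the moment at which its call begins: read the wrist's pose just before it. camera_info takes no time and is no camera call; for the wrist camera it gives the pose at the moment of the call.
- ticket.close_job(): hands the job in, once; it reports no verdict.
Trained networks look in the newest picture that a camera, given by its name, has taken for a name from the list of things; names that differ only in an ending like _2 or _b are one class to them, and where a whole thing is asked for, a point or a joint stands for the part that bears it (a point fixed in the world has none). Each returns a list of dicts, best first, with "confidence" (0 to 1); they miss things now and then, are a little off and sometimes report something else, mostly with a low value. They report only what shows in the picture. A call takes as long as a camera call. They do not tell look-alikes from the thing itself.
- spotter.silhouettes(thing, camera): "pixels" (420x560 bool, what is visible of it).
- spotter.landmark_of(thing, camera): "xyz" ([x, y, z] in m, in world coordinates, good to about 4 mm: a listed point, or the origin of a listed thing).
The state is a dict: "clock": time; "joints": joint angles; "qvel": joint speeds; "tau": joint torques, N m; "tool_pos": TCP position; "eef_rot": TCP orientation; "ft_force": force on the tool from outside, world axes, zero at the start; "wrist_torque": the same for the moment, N m; "opening": finger opening in m.
Only numpy, scipy, OpenCV 4.12 (cv2) and the standard library are available. Lean on these libraries where they do the work, as an engineer would, in place of code of your own. Each camera call takes 0.05 s, during which the arm holds its last target.

TASK

Take the weight off the damp box's lid, set it down flat on the bench and let go of it. Then swing the lid up to its balance point, straight up over the hinge, so that a workmate can set the lid stay to it, and do not let it go over backwards. Finish while still holding the lid there, still and leaning neither way, and leave the other things on the bench where they are.

Things in the scene. Friction and masses are not known exactly. Their poses are not given: they have to be found in the camera images.
- damp_box: Damp box: plywood, 100 x 200 mm in plan, aluminium lid, fixed to the bench. Origin at the centre of its underside; x points from its front (label frame, lid's bar) to its back (hinge), y to its left, z up. The closed lid's top is 177 mm high; the hinge reaches 119 mm to its left and 107 mm to its right at the back.
- box_lid (a joint): Lid angle about the hinge pin along the back of the box, rad: 0 closed (level), 1.571 straight up, 2.4 fallen over backwards on its stop. Flat lid in the pin's plane, about 0.5 kg, almost no friction: it balances straight up, at 1.571, and when let go to either side it falls that way. Lifting it from closed takes about 3 N at the bar.
- lid_hinge (a point): Middle of the hinge pin, in the box frame at (55, 0, 172) mm. The lid plate reaches 107 mm from the pin and is 10 mm thick, centred on the pin's height; the box wall ends just short of that. Air hoses hang over the front left of the bench (x 0.13 to 0.33, y 0.13 to 0.45 m, from 0.5 m up): keep a raised elbow clear of them.
- lid_bar (a point): Middle of the lid's round steel bar (12 mm diameter), parallel to the pin and 160 mm from it in the lid's plane; 47 mm clear of the lid's edge, on two arms with 80 mm free between. Closed: it juts out to the front, 172 mm up, nothing below. Lid straight up: it is the top, 332 mm above the bench. It can turn between fingers that stay pointing down.
- weight: The weight: a plain grey block, 40 (x) x 55 (y) x 40 (z) mm, 0.25 kg, lying loose on the closed lid on either side of its middle, its underside 177 mm above the bench. Origin at the centre of its underside, z up. It may be turned by up to 1.5 rad from the box. The bench to the right of the box, towards the front edge, is free for it.
- spindle_a: Bystander: a white turned plaster spindle end, 56 mm across, 102 mm tall, upright, left of the box. Origin at its underside.
- spindle_b: Bystander: a white turned plaster spindle end, 57 mm across, 100 mm tall, upright, further back on the left. Origin at its underside.
- tin: Bystander: a plain cream round tin, 70 mm across, 54 mm tall, on the left. Origin at its underside.
- wood_block: Bystander: a flat wooden block, 45 x 60 x 22 mm, lying on the bench left of the box. Origin at its underside.
- loop_tool: Bystander: a loop tool, 25 x 179 x 13 mm, lying on the left. Origin at its underside.
- brush: Bystander: a brush, 25 x 191 x 11 mm, lying along the front edge. Origin at its underside.
There are look-alikes about, which are no part of the job. There is more than one size of the weight; the job needs the largest.

How it is judged:
By the outcome, as a careful person would: the job done as asked, in the order asked, and still so for the second after the job is handed in, while the arm keeps its last pose, push and grip.
It also fails if it takes over 48 s, if anything falls off the work surface, if the arm or the gripper's body presses on something with over 40 N, if the wrist force passes 120 N, or if a joint passes its speed limit or range.

## Working session

There is one attempt and no reset: what is moved stays moved. The work goes in short steps, Python scripts to look and compute and a tool call to move; the robot and the scene stay as the last step left them, time stands still between calls to the robot, and variables do not carry over. Pictures are saved under pics/ and viewed, and the job is handed in when it is done.

Besides the shell and the picture viewer there is one more tool, called after ">>>" as a command line: name --argument value ..., lists and objects as JSON in quotes. arm_command: Moves the arm, as the interface text tells. Its arguments: {"type":"object","properties":{"rows":{"type":"array","items":{"type":"array"}},"squeeze":{"type":"number"}},"required":["rows"]}

```bash
mkdir -p pics
cat > h.py <<'E'
from station import telemetry, imaging, ticket, spotter, bot
import numpy as np, cv2
def world(name,u,v,d,info=None):
    i=info or imaging.camera_info(name)
    p=np.array([(u-i['cx'])/i['fx']*d,(v-i['cy'])/i['fy']*d,d,1.0])
    return (np.linalg.inv(np.array(i['extrinsics']))@p)[:3]
def cloud(name,dep):
    i=imaging.camera_info(name)
    v,u=np.mgrid[:dep.shape[0],:dep.shape[1]]
    P=np.stack([(u-i['cx'])/i['fx']*dep,(v-i['cy'])/i['fy']*dep,dep,np.ones_like(dep)],-1)
    return (P@np.linalg.inv(np.array(i['extrinsics'])).T)[...,:3]
E
python3 - <<'E'
from h import *
s=telemetry.get_state();print({k:np.round(v,3).tolist() for k,v in s.items()})
for c in['scene','side','wrist']:
    p,d=imaging.read_camera(c);cv2.imwrite(f'pics/{c}0.png',p);np.save(f'{c}0.npy',d)
    for t in['weight','lid_bar','lid_hinge','damp_box']:
        for r in spotter.landmark_of(t,c): print(c,t,np.round(r['xyz'],3),round(r['confidence'],2))
E
```

```text
{'clock': 0.0, 'joints': [-0.07, 0.053, 1.402, -0.0, 1.689, -0.07], 'qvel': [0.002, 0.001, -0.001, 0.001, 0.001, 0.001], 'tau': [0.001, -38.167, -36.018, 0.0, 0.006, -0.0], 'tool_pos': [0.525, 0.0, 0.252], 'eef_rot': [0.5, 0.5, 0.5, -0.5], 'ft_force': [-0.096, -0.207, 0.328], 'wrist_torque': [-0.024, 0.019, -0.012], 'opening': 0.085}
scene weight [ 0.508 -0.326  0.179] 0.79
scene weight [ 0.647 -0.451  0.   ] 0.75
scene weight [ 0.544 -0.463 -0.003] 0.58
scene lid_bar [ 0.417 -0.244  0.168] 0.86
scene lid_hinge [ 0.564 -0.31   0.173] 0.71
scene damp_box [ 0.512 -0.29  -0.002] 0.92
side weight [ 0.504 -0.324  0.176] 0.47
side weight [ 0.646 -0.447  0.004] 0.45
side lid_bar [ 0.42  -0.245  0.172] 0.88
side lid_bar [0.651 0.144 0.005] 0.21
side lid_hinge [ 0.568 -0.318  0.174] 0.63
side damp_box [ 0.516 -0.292  0.   ] 0.95
```

View pics/scene0.png

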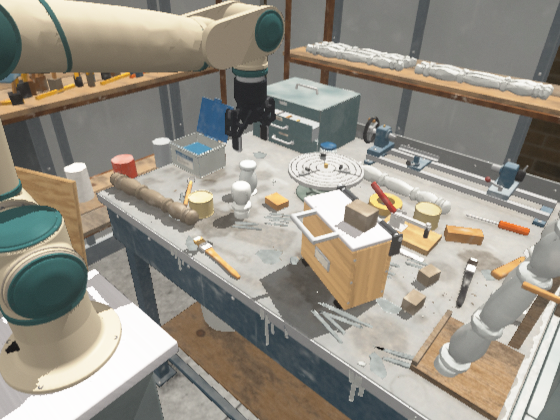

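View pics/side0.png

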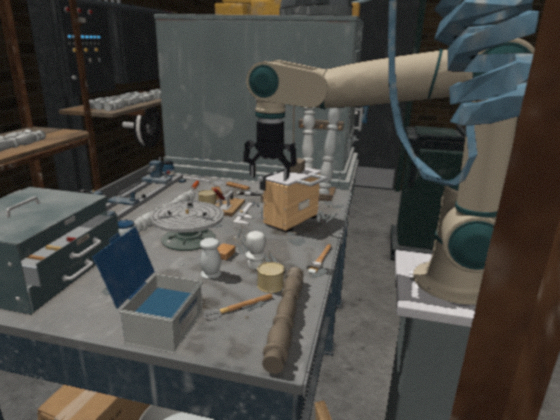

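Run:
```python
from h import *
for c in['scene','side']:
    d=np.load(f'{c}0.npy');P=cloud(c,d)
    near=(np.hypot(P[...,0]-.508,P[...,1]+.326)<.07)&(d>0)
    top=near&(P[...,2]>.208)&(P[...,2]<.23)
    q=P[top];print(c,len(q),np.median(q[:,2]))
    r=cv2.minAreaRect((q[:,:2]*1000).astype(np.float32));print(r, cv2.boxPoints(r).round(1).tolist())
    # lid top
    lid=(np.hypot(P[...,0]-.512,P[...,1]+.29)<.2)&(d>0)&(P[...,2]>.171)&(P[...,2]<.182)
    q=P[lid];r=cv2.minAreaRect((q[:,:2]*1000).astype(np.float32));print('lid',r,len(q))
    bar=(np.hypot(P[...,0]-.418,P[...,1]+.244)<.06)&(d>0)&(P[...,2]>.165)&(P[...,2]<.185)
    q=P[bar];r=cv2.minAreaRect((q[:,:2]*1000).astype(np.float32));print('bar',r,len(q))
    for n,(x,y) in dict(b=(.647,-.451),c=(.544,-.463)).items():
        m=(np.hypot(P[...,0]-x,P[...,1]-y)<.05)&(d>0)&(P[...,2]>.012)
        q=P[m]
        if len(q): 
            zt=np.percentile(q[:,2],90);q=q[q[:,2]>zt-.006];print(n,zt,cv2.minAreaRect((q[:,:2]*1000).astype(np.float32)))
    i=imaging.camera_info(c);print(np.linalg.inv(i['extrinsics'])[:3,3])
```

```text
scene 382 0.21478647762897626
((503.6531066894531, -327.762451171875), (56.52053451538086, 41.49274826049805), 81.18212127685547) [[478.79998779296875, -352.5], [519.7999877929688, -358.8999938964844], [528.5, -303.0], [487.5, -296.70001220703125]]
lid ((491.7874755859375, -276.4578857421875), (227.62979125976562, 173.21925354003906), 66.13518524169922) 2699
bar ((440.467529296875, -258.91961669921875), (102.73976135253906, 65.10527801513672), 66.76326751708984) 453
b 0.029530704899644822 ((645.1552124023438, -448.8182678222656), (31.659374237060547, 49.811038970947266), 74.39632415771484)
c 0.02988969794072214 ((541.226806640625, -460.6795959472656), (32.055419921875, 42.69873046875), 83.46272277832031)
[-0.13184581 -0.64925992  0.66178858]
side 48 0.2162834455674917
((494.2551574707031, -324.1564025878906), (28.496490478515625, 59.62582015991211), 11.354107856750488) [[474.3999938964844, -297.70001220703125], [486.20001220703125, -356.20001220703125], [514.0999755859375, -350.6000061035156], [502.3999938964844, -292.1000061035156]]
lid ((496.1734313964844, -269.3099060058594), (217.88758850097656, 174.81993103027344), 66.59132385253906) 599
bar ((442.2100830078125, -255.2340087890625), (102.97467041015625, 63.92510986328125), 67.31336975097656) 148
b 0.029129831818402407 ((666.93701171875, -444.48431396484375), (7.98859167098999, 27.499006271362305), 14.848237037658691)
[0.24560179 1.10427165 0.6033572 ]
```

Run:
```python
from h import *
p=cv2.imread('pics/scene0.png')[180:400,260:540]
cv2.imwrite('pics/crop0.png',cv2.resize(p,None,fx=2.7,fy=2.7,interpolation=3))
d=np.load('scene0.npy');P=cloud('scene',d)
for x in np.arange(.28,.6,.02):
    row=[]
    for y in np.arange(-.60,-.3,.02):
        m=(abs(P[...,0]-x)<.01)&(abs(P[...,1]-y)<.01)&(d>0)
        row.append('%4d'%(P[m][:,2].max()*1000) if m.any() else '   .')
    print('%.2f'%x,' '.join(row))
```

```text
0.28    .    .    .    .    .    .    .    .    .    .    .    .    .    .    .
0.30    .    .    .    .    .    .    .    .    .    .    .    .    .    .    .
0.32   -2    1    0    0    0    1    0    0    0    0    0    0    0    0    0
0.34    0    0    1    0    0    1    2    3    2    1    0    0    1    0    2
0.36    1    1    0    1    1    3    3    3    0    1    3    4    3    1    0
0.38    1    1    1    1    1    5    3    2    0    0    4    3    3    4    4
0.40  219  119   16   28   28    4    5    5    0    1    1    3    4    4    3
0.42  240  166   95   29   29    4    2    0    0    3    4    4  176  170    6
0.44  232  165   62   29   28    0    0    0    0    4    3  175  176  176  177
0.46   14    .   15   29   29    2    0    0    0    1    1  176  176  176  177
0.48   13    .   15   29   29    0    0    0    0    0  152  177  216  216  217
0.50  207  121   15   29   29    0    0    0    3    3  181  176  215  216  216
0.52  212  123   15   28   29    1   30   31   30  180  180  178  216  216  216
0.54    .    .   15   28   30    2   30   31   30    0  176  179  179  176    .
0.56    .    .   14   29   27    1   30   30   31    0    1    0    .  174    .
0.58    .    .    0    0    1    0    0    .    0    0    0    1    .    .    .
```

View pics/crop0.png

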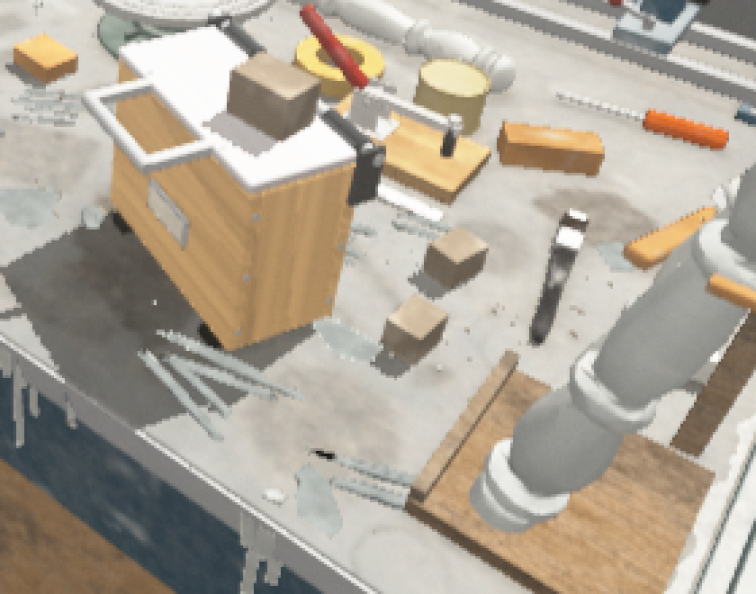

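View pics/wrist0.png

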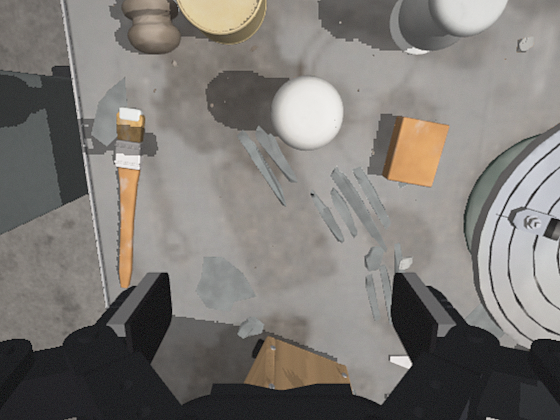

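Three grey blocks fit. The one on the lid at scene (361,213) measures 41x56 mm with its top at about 215 mm. The bench blocks at (428,273) and (413,300) measure about 32x45x30 mm. The lid block is the largest and the one described, and the crop confirms this. Next I go above it.

>>> arm_command --rows '[[[-0.02,-0.002,0.01],[1,0,0],0.085],[[-0.04,-0.004,0.04],[2,0,0],0.085],[[-0.05,-0.006,0.08],[3,0,0],0.08],[[-0.05,-0.009,0.12],[4,0,0],0.07],[[-0.05,-0.012,0.16],[5,0,0],0.07],[[-0.05,-0.015,0.2],[6,0,0],0.07],[[-0.05,-0.017,0.24],[7,0,0],0.07],[[-0.05,-0.019,0.28],[8,0,0],0.07],[[-0.05,-0.021,0.31],[9,0,0],0.07],[[-0.05,-0.021,0.325],[9,0,0],0.07],[[-0.05,-0.021,0.328],[9,0,0],0.07],[[-0.05,-0.021,0.328],[9,0,0],0.07],[[-0.05,-0.021,0.328],[9,0,0],0.07]]'

```text
clock: 2.05
tool_pos: [0.5045, -0.3266, 0.3036]
eef_rot: [0.46, 0.537, 0.46, -0.537]
ft_force: [0.6, 1.0, 0.3]
opening: 0.07
```

Run:
```python
from h import *
i=imaging.camera_info('wrist');p,d=imaging.read_camera('wrist');cv2.imwrite('pics/w1.png',p)
print({k:np.round(v,3).tolist() for k,v in telemetry.get_state().items()})
P=cloud('wrist',d)
m=(P[...,2]>.208)&(P[...,2]<.222)&(d>0)&(np.hypot(P[...,0]-.504,P[...,1]+.328)<.06)
q=P[m];r=cv2.minAreaRect((q[:,:2]*1000).astype(np.float32));print(r,len(q),np.median(q[:,2]))
for t in['weight','lid_bar','lid_hinge']:
    for r in spotter.landmark_of(t,'wrist'): print(t,np.round(r['xyz'],3),round(r['confidence'],2))
```

```text
{'clock': 2.1, 'joints': [-0.636, 0.265, 1.065, 0.0, 1.811, -0.481], 'qvel': [-0.001, -0.003, 0.0, 0.001, -0.001, -0.001], 'tau': [-0.36, -46.491, -36.125, -0.012, -0.007, 0.002], 'tool_pos': [0.504, -0.327, 0.304], 'eef_rot': [0.46, 0.537, 0.46, -0.537], 'ft_force': [-0.766, -0.331, 0.669], 'wrist_torque': [0.056, -0.006, 0.019], 'opening': 0.07}
((505.8983459472656, -327.0842590332031), (55.42890167236328, 39.62175750732422), 82.41085815429688) 6089 0.21745468599441944
weight [ 0.652 -0.443  0.001] 0.82
weight [ 0.548 -0.456  0.002] 0.64
weight [ 0.501 -0.328  0.178] 0.61
lid_bar [ 0.419 -0.249  0.169] 0.64
lid_hinge [ 0.561 -0.314  0.17 ] 0.72
```

View pics/w1.png

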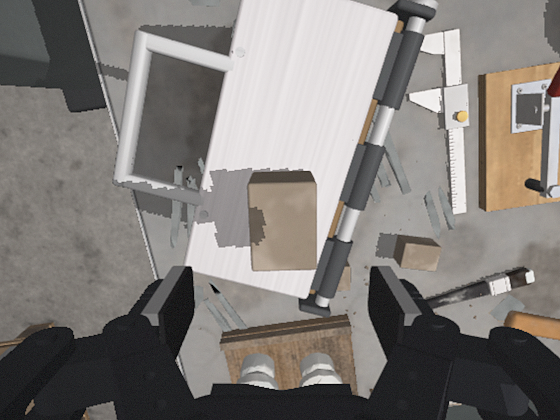

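The picture shows the weight at (283,225), squared with the jaws and centred under them. I narrow the jaws to stay clear of the hinge, go down and grip.

>>> arm_command --rows '[[[0.01,0.001,0],[0,0,0],0.056],[[0.03,0.001,0],[0,0,0],0.056],[[0.05,0.001,0],[0,0,0],0.056],[[0.065,0.001,0],[0,0,0],0.056],[[0.08,0.001,0],[0,0,0],0.056],[[0.09,0.001,0],[0,0,0],0.056],[[0.095,0.001,0],[0,0,0],0.056],[[0.097,0.001,0],[0,0,0],0.056],[[0.097,0.001,0],[0,0,0],0.03],[[0.097,0.001,0],[0,0,0],0.03],[[0.097,0.001,0],[0,0,0],0.03],[[0.097,0.001,0],[0,0,0],0.03],[[0.097,0.001,0],[0,0,0],0.03],[[0.097,0.001,0],[0,0,0],0.03]]' --squeeze 40

```text
clock: 3.65
tool_pos: [0.5052, -0.3283, 0.207]
eef_rot: [0.46, 0.538, 0.459, -0.538]
ft_force: [0.2, -0.9, 3.0]
opening: 0.0398
```

Held (opening 40 mm, as the block should give). Now I lift it and carry it to the free patch at (0.45, -0.455).

>>> arm_command --rows '[[[-0.005,0,0],[0,0,0],0.03],[[-0.015,0,0],[0,0,0],0.03],[[-0.035,0,0],[0,0,0],0.03],[[-0.055,0,0],[0,0,0],0.03],[[-0.065,-0.002,0.01],[0,0,0],0.03],[[-0.07,-0.008,0.03],[0,0,0],0.03],[[-0.07,-0.014,0.055],[0,0,0],0.03],[[-0.07,-0.021,0.08],[0,0,0],0.03],[[-0.07,-0.028,0.105],[0,0,0],0.03],[[-0.07,-0.033,0.125],[0,0,0],0.03],[[-0.07,-0.035,0.134],[0,0,0],0.03],[[-0.07,-0.035,0.134],[0,0,0],0.03],[[-0.07,-0.035,0.134],[0,0,0],0.03]]'

```text
clock: 4.95
tool_pos: [0.4499, -0.4545, 0.2762]
eef_rot: [0.459, 0.538, 0.459, -0.537]
ft_force: [0.3, -0.0, -1.9]
opening: 0.0394
```

Run:
```python
from h import *
p,d=imaging.read_camera('scene');cv2.imwrite('pics/s2.png',p[150:400,250:540])
p,d=imaging.read_camera('wrist');cv2.imwrite('pics/w2.png',p)
print({k:np.round(v,3).tolist() for k,v in telemetry.get_state().items()})
```

```text
{'clock': 5.05, 'joints': [-0.848, 0.38, 0.979, 0.0, 1.783, -0.692], 'qvel': [0.0, -0.004, 0.002, -0.002, -0.002, -0.001], 'tau': [-0.456, -52.794, -37.601, -0.016, -0.001, 0.002], 'tool_pos': [0.45, -0.454, 0.276], 'eef_rot': [0.46, 0.537, 0.46, -0.537], 'ft_force': [0.142, 0.005, -3.55], 'wrist_torque': [-0.042, 0.049, -0.022], 'opening': 0.039}
```

View pics/s2.png

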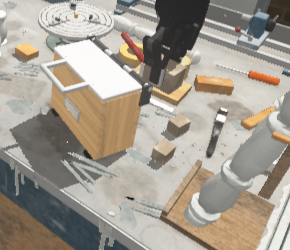

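View pics/w2.png

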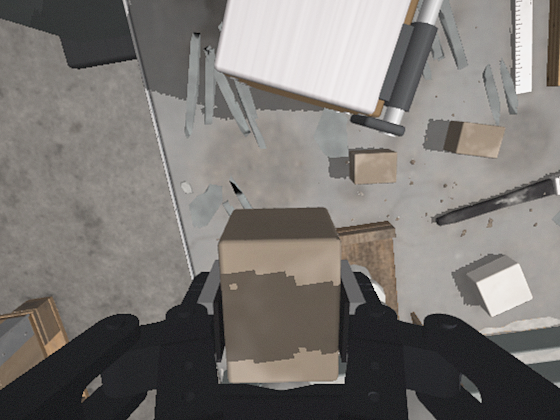

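The weight is held at wrist (280,290) and the lid is bare. The patch below is clear: small block at (373,165), board at (370,235). Lowering it.

>>> arm_command --rows '[[[0.015,0,0],[0,0,0],0.03],[[0.045,0,0],[0,0,0],0.03],[[0.08,0,0],[0,0,0],0.03],[[0.115,0,0],[0,0,0],0.03],[[0.15,0,0],[0,0,0],0.03],[[0.18,0,0],[0,0,0],0.03],[[0.205,0,0],[0,0,0],0.03],[[0.22,0,0],[0,0,0],0.03],[[0.23,0,0],[0,0,0],0.03],[[0.236,0,0],[0,0,0],0.03],[[0.24,0,0],[0,0,0],0.03],[[0.242,0,0],[0,0,0],0.03],[[0.244,0,0],[0,0,0],0.03],[[0.244,0,0],[0,0,0],0.03]]'

```text
clock: 6.45
tool_pos: [0.4496, -0.4552, 0.0327]
eef_rot: [0.459, 0.538, 0.459, -0.538]
ft_force: [-0.4, -0.8, -3.2]
opening: 0.0398
```

>>> arm_command --rows '[[[0.001,0,0],[0,0,0],0.03],[[0.001,0,0],[0,0,0],0.03],[[0.002,0,0],[0,0,0],0.03],[[0.002,0,0],[0,0,0],0.03]]'

```text
clock: 6.85
tool_pos: [0.4495, -0.455, 0.0302]
eef_rot: [0.459, 0.538, 0.459, -0.538]
ft_force: [-0.7, -0.7, -3.5]
opening: 0.0396
```

>>> arm_command --rows '[[[0.001,0,0],[0,0,0],0.03],[[0.001,0,0],[0,0,0],0.03]]'

```text
clock: 7.05
tool_pos: [0.4496, -0.4551, 0.0301]
eef_rot: [0.459, 0.538, 0.459, -0.538]
ft_force: [-2.0, 2.5, 3.2]
opening: 0.0397
```

Contact with the bench (force now +3 N). Open slowly and rise.

>>> arm_command --rows '[[[0,0,0],[0,0,0],0.045],[[0,0,0],[0,0,0],0.055],[[0,0,0],[0,0,0],0.06],[[0,0,0],[0,0,0],0.06],[[-0.01,0,0],[0,0,0],0.06],[[-0.03,0,0],[0,0,0],0.06],[[-0.06,0,0],[0,0,0],0.06],[[-0.1,0,0],[0,0,0],0.06],[[-0.14,0,0],[0,0,0],0.06],[[-0.18,0,0],[0,0,0],0.06],[[-0.22,0,0],[0,0,0],0.05],[[-0.25,0,0],[0,0,0],0.04],[[-0.265,0,0],[0,0,0],0.04],[[-0.27,0,0],[0,0,0],0.04],[[-0.27,0,0],[0,0,0],0.04]]'

```text
clock: 8.55
tool_pos: [0.4495, -0.455, 0.3001]
eef_rot: [0.46, 0.538, 0.459, -0.538]
ft_force: [-0.2, 0.3, -0.8]
opening: 0.0396
```

Run:
```python
from h import *
p,d=imaging.read_camera('wrist');cv2.imwrite('pics/w3.png',p);P=cloud('wrist',d)
print({k:np.round(v,3).tolist() for k,v in telemetry.get_state().items()})
m=(P[...,2]>.034)&(P[...,2]<.046)&(d>0)&(np.hypot(P[...,0]-.45,P[...,1]+.455)<.06)
q=P[m];r=cv2.minAreaRect((q[:,:2]*1000).astype(np.float32));print(r,len(q),np.median(q[:,2]),np.std(q[:,2]))
A=np.c_[q[:,:2],np.ones(len(q))];print('tilt',np.linalg.lstsq(A,q[:,2],rcond=None)[0])
p,d=imaging.read_camera('scene');P=cloud('scene',d);cv2.imwrite('pics/s3.png',p)
# bar: z .165..185, in front of lid
c=np.array([.512,-.291]);
for c0 in ['scene','side']:
    for t in['lid_bar','lid_hinge','damp_box','weight']:
        if c0=='side' and t=='lid_bar': imaging.read_camera('side')
        for r in spotter.landmark_of(t,c0): print(c0,t,np.round(r['xyz'],4),round(r['confidence'],2))
m=(d>0)&(P[...,2]>.168)&(P[...,2]<.184)
for yaw in np.radians([-25,-24,-23]):
    ex=np.array([np.cos(yaw),np.sin(yaw)]);ey=np.array([-ex[1],ex[0]])
    L=(P[...,:2]-c); X=L@ex;Y=L@ey
    k=m&(abs(Y)<.13)&(X>-.13)&(X<.07)
    b=k&(X<-.09)&(abs(Y)<.035)
    s=np.polyfit(Y[b],X[b],1); e=k&(X>-.08)&(X<.035)
    print(np.degrees(yaw),'bar X',X[b].min(),X[b].max(),np.median(X[b]),'slope deg',np.degrees(s[0]),'z',P[b][:,2].max(),'lid Y',np.percentile(Y[e],[.5,99.5]),'lid front X',np.percentile(X[k&(abs(Y)>.055)],.5), 'plane tilt',np.linalg.lstsq(np.c_[X[e],Y[e],np.ones(e.sum())],P[e][:,2],rcond=None)[0])
```

```text
{'clock': 8.6, 'joints': [-0.849, 0.382, 0.932, 0.0, 1.828, -0.692], 'qvel': [0.0, 0.015, 0.023, 0.001, -0.002, 0.001], 'tau': [0.021, -52.943, -37.498, 0.0, 0.06, -0.0], 'tool_pos': [0.449, -0.455, 0.299], 'eef_rot': [0.459, 0.538, 0.459, -0.538], 'ft_force': [0.204, 0.433, -0.305], 'wrist_torque': [0.002, -0.042, -0.002], 'opening': 0.04}
((449.36822509765625, -453.3967590332031), (55.1691780090332, 39.47863006591797), 81.75566864013672) 2022 0.03909227499822057 0.0008608361784463545
tilt [ 0.00179505 -0.00177055  0.03743711]
scene lid_bar [ 0.4154 -0.2477  0.1686] 0.67
scene lid_hinge [ 0.5638 -0.3102  0.1739] 0.92
scene lid_hinge [ 0.3689 -0.0279  0.0023] 0.44
scene damp_box [ 0.5122 -0.2891 -0.004 ] 0.69
scene weight [ 0.6503 -0.4458  0.0016] 0.76
scene weight [ 5.451e-01 -4.614e-01  4.000e-04] 0.74
scene weight [ 4.510e-01 -4.527e-01  2.000e-04] 0.6
side lid_bar [ 0.4203 -0.2478  0.1769] 0.95
side lid_hinge [ 0.563  -0.3181  0.1738] 0.65
side damp_box [ 0.5162 -0.2937  0.0038] 0.93
side damp_box [ 0.4754  0.1625 -0.0009] 0.38
side weight [ 0.5695 -0.3187  0.1709] 0.71
side weight [ 0.4482 -0.4516  0.003 ] 0.6
side weight [ 0.6458 -0.4483  0.002 ] 0.6
side weight [0.5448 0.061  0.0007] 0.52
-25.0 bar X -0.11038752441779658 -0.09749403796288707 -0.10693639920811804 slope deg -0.632397875648864 z 0.17794590602568855 lid Y [-0.1004371   0.09709789] lid front X -0.05201179290402338 plane tilt [0.01345143 0.00274169 0.17481358]
-24.000000000000004 bar X -0.11043681655462881 -0.09699285432907158 -0.10711547490104581 slope deg 0.42020424312942095 z 0.17794590602568855 lid Y [-0.10017064  0.09738657] lid front X -0.051536196282926286 plane tilt [0.01355713 0.00260877 0.17481229]
-23.0 bar X -0.11080809557226486 -0.09646212573223657 -0.10705499251693108 slope deg 1.356152493977333 z 0.17794590602568855 lid Y [-0.1001054   0.09721712] lid front X -0.05276165644962023 plane tilt [0.0135703  0.0024216  0.17481357]
```

View pics/w3.png

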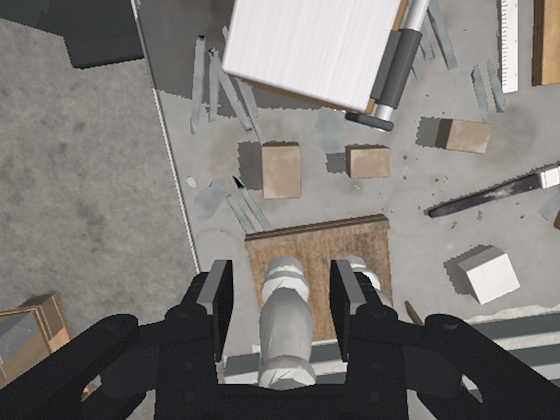

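View pics/s3.png

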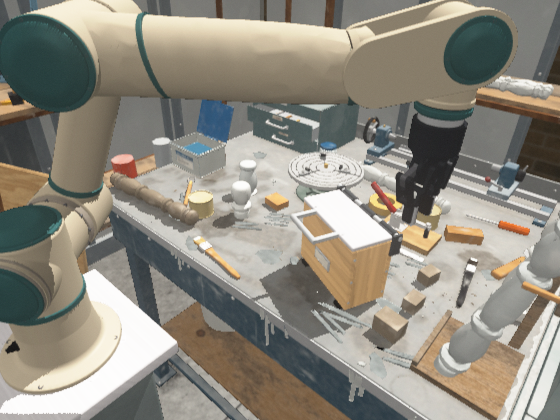

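The weight now stands flat at wrist (281,170): top at 39 mm, tilt about 0.1°, position (0.449, -0.453), and it is released. The box fit gives yaw -24.4° and the bar at about (0.416, -0.248, 0.172). Going above the bar with the jaws across it.

>>> arm_command --rows '[[[0,-0.005,-0.015],[1.5,0,0],0.04],[[0,-0.015,-0.045],[3.5,0,0],0.04],[[0,-0.026,-0.08],[6,0,0],0.04],[[0,-0.037,-0.115],[9,0,0],0.04],[[0,-0.048,-0.15],[12,0,0],0.04],[[0.01,-0.058,-0.18],[14,0,0],0.04],[[0.02,-0.063,-0.195],[15.4,0,0],0.04],[[0.03,-0.065,-0.199],[15.4,0,0],0.04],[[0.03,-0.065,-0.199],[15.4,0,0],0.04],[[0.03,-0.065,-0.199],[15.4,0,0],0.04]]'

```text
clock: 10.1
tool_pos: [0.4164, -0.249, 0.2694]
eef_rot: [-0.383, -0.594, -0.383, 0.594]
ft_force: [-0.2, -0.3, 0.3]
opening: 0.0399
```

Run:
```python
from h import *
from scipy.spatial.transform import Rotation as R
p,d=imaging.read_camera('wrist');cv2.imwrite('pics/w4.png',p);P=cloud('wrist',d)
s=telemetry.get_state();q=s['eef_rot'];M=R.from_quat([q[1],q[2],q[3],q[0]]).as_matrix();print(s['tool_pos'],M.round(3))
L=(P-s['tool_pos'])@M   # tool coords
m=(d>0)&(P[...,2]>.17)&(P[...,2]<.184)&(abs(L[...,2])<.03)&(abs(L[...,1])<.025)
print(m.sum())
if m.sum():
  y=L[m][:,1];print('bar tool y',y.min(),y.max(),np.median(y),'slope',np.degrees(np.polyfit(L[m][:,2],y,1)[0]),P[m][:,2].max())
# whole bar, arms
m=(d>0)&(P[...,2]>.168)&(P[...,2]<.184)&(abs(L[...,1])<.012)
print('bar z range',np.percentile(L[m][:,2],[1,99]))
m=(d>0)&(P[...,2]>.168)&(P[...,2]<.184)&(abs(L[...,1]-.1)<.04)
print('lid z range',np.percentile(L[m][:,2],[1,99]))
for r in spotter.landmark_of('lid_bar','wrist'): print(r['xyz'],r['confidence'])
```

```text
[ 0.41652664 -0.24917137  0.26962083] [[ 0.     0.91  -0.414]
 [-0.    -0.414 -0.91 ]
 [-1.     0.     0.   ]]
1863
bar tool y -0.003984862224689759 0.00806353876952683 0.002202824551909906 slope 0.35932217837797487 0.18036914188572645
bar z range [-0.05180049  0.0462436 ]
lid z range [-0.10080226  0.06493886]
[0.4189, -0.2476, 0.1716] 0.96
```

View pics/w4.png

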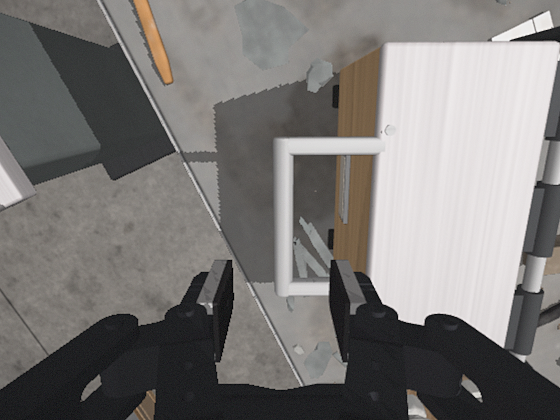

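The picture shows the bar at column 283, running vertically between the jaws. It sits 2 mm off in tool y and 3 mm off in tool z. Correct that, go down and close at 20 N first.

>>> arm_command --rows '[[[0.01,0.002,-0.003],[0,0,0],0.04],[[0.03,0.002,-0.003],[0,0,0],0.04],[[0.05,0.002,-0.003],[0,0,0],0.04],[[0.07,0.002,-0.003],[0,0,0],0.04],[[0.085,0.002,-0.003],[0,0,0],0.04],[[0.092,0.002,-0.003],[0,0,0],0.04],[[0.0945,0.002,-0.003],[0,0,0],0.04],[[0.0945,0.002,-0.003],[0,0,0],0.03],[[0.0945,0.002,-0.003],[0,0,0],0.02],[[0.0945,0.002,-0.003],[0,0,0],0.015],[[0.0945,0.002,-0.003],[0,0,0],0.008],[[0.0945,0.002,-0.003],[0,0,0],0.005],[[0.0945,0.002,-0.003],[0,0,0],0.005],[[0.0945,0.002,-0.003],[0,0,0],0.005],[[0.0945,0.002,-0.003],[0,0,0],0.005]]' --squeeze 25

```text
clock: 11.7
tool_pos: [0.419, -0.2462, 0.1756]
eef_rot: [-0.383, -0.594, -0.383, 0.595]
ft_force: [-4.8, 2.5, 3.6]
opening: 0.0105
```

Run:
```python
from h import *
print({k:np.round(v,4).tolist() for k,v in telemetry.get_state().items()})
```

```text
{'clock': 11.7, 'joints': [-0.6071, -0.0195, 1.6288, -0.0003, 1.5331, -0.1812], 'qvel': [0.0003, 0.0006, 0.0001, 0.0012, 0.0, -0.0002], 'tau': [0.2291, -32.5006, -35.189, 0.2594, -1.4681, 0.0384], 'tool_pos': [0.419, -0.2462, 0.1756], 'eef_rot': [-0.3828, -0.5941, -0.3833, 0.5946], 'ft_force': [-4.8418, 2.486, 3.6179], 'wrist_torque': [0.3886, 0.814, 0.0269], 'opening': 0.0105}
```

Bar held (opening about 11 mm). A 5 N side force shows the jaws about 1 mm off the bar's natural place, so I ease that out to get an accurate reference for the closed position.

>>> arm_command --rows '[[[0,-0.001,0],[0,0,0],0.005],[[0,-0.001,0],[0,0,0],0.005],[[0,-0.001,0],[0,0,0],0.005]]'

```text
clock: 12.0
tool_pos: [0.4189, -0.2462, 0.1756]
eef_rot: [0.384, 0.595, 0.382, -0.594]
ft_force: [0.4, -0.1, 3.7]
opening: 0.0111
```

Run:
```python
from h import *
print({k:np.round(v,4).tolist() for k,v in telemetry.get_state().items() if k in('tool_pos','ft_force','opening','wrist_torque')})
```

```text
{'tool_pos': [0.4189, -0.2462, 0.1756], 'ft_force': [0.4208, -0.0673, 3.6919], 'wrist_torque': [-0.044, -0.1166, 0.0251], 'opening': 0.0111}
```

Side force is now about 0. Closed reference (0.4189, -0.2462), which puts the pin at about (0.5646, -0.3124), within 3 mm of the vision estimate. Swing the first 60° along the 160 mm arc.

>>> arm_command --rows '[[[-0.003,0,0],[0,0,0],0.005],[[-0.0085,0.0002,0],[0,0,0],0.005],[[-0.0167,0.001,0],[0,0,0],0.005],[[-0.028,0.0025,0],[0,0,0],0.005],[[-0.0387,0.005,0],[0,0,0],0.005],[[-0.0495,0.008,0],[0,0,0],0.005],[[-0.06,0.0117,0],[0,0,0],0.005],[[-0.07,0.016,0],[0,0,0],0.005],[[-0.08,0.0215,0],[0,0,0],0.005],[[-0.0895,0.0273,0],[0,0,0],0.005],[[-0.0985,0.034,0],[0,0,0],0.005],[[-0.107,0.041,0],[0,0,0],0.005],[[-0.115,0.049,0],[0,0,0],0.005],[[-0.1225,0.057,0],[0,0,0],0.005],[[-0.1295,0.066,0],[0,0,0],0.005],[[-0.134,0.073,0],[0,0,0],0.005],[[-0.137,0.0775,0],[0,0,0],0.005],[[-0.1385,0.08,0],[0,0,0],0.005],[[-0.1385,0.08,0],[0,0,0],0.005]]'

```text
clock: 13.9
tool_pos: [0.4911, -0.2786, 0.3161]
eef_rot: [0.383, 0.594, 0.383, -0.594]
ft_force: [-4.6, 3.8, 8.4]
opening: 0.0106
```

Run:
```python
from h import *
s=telemetry.get_state()
print({k:np.round(v,4).tolist() for k,v in s.items() if k in('tool_pos','ft_force','opening','wrist_torque')})
D=s['tool_pos']-np.array([.4189,-.2462,.1756]);print('ex',D[:2]@[.91,-.414],'ey',D[:2]@[.414,.91],'z',D[2])
p,d=imaging.read_camera('scene');cv2.imwrite('pics/s5.png',p)
p,d=imaging.read_camera('side');cv2.imwrite('pics/d5.png',p)
```

```text
{'tool_pos': [0.4911, -0.2786, 0.3161], 'ft_force': [-4.6019, 3.7901, 8.3942], 'wrist_torque': [0.6864, 1.0868, 0.046], 'opening': 0.0106}
ex 0.07916070021621457 ey 0.00040257029295641893 z 0.14054951284505582
```

View pics/s5.png

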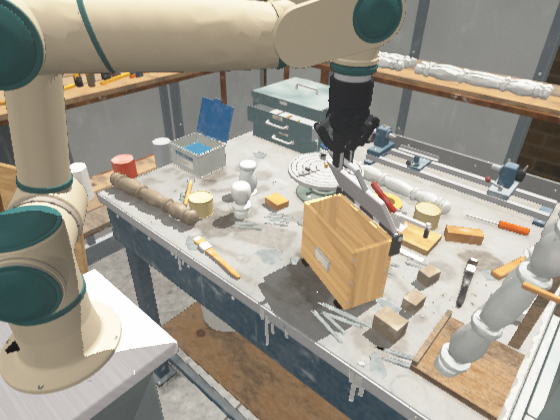

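At about 60° the grip is firm. The push is about 10 N, nearly all radial toward the pin (commanded radius slightly short), so I add 1.5 mm of relief. Continue to about 88.5° and measure there.

>>> arm_command --rows '[[[-0.0015,0,0],[0,0,0],0.005],[[-0.0043,0.005,0],[0,0,0],0.005],[[-0.008,0.0125,0],[0,0,0],0.005],[[-0.0124,0.0227,0],[0,0,0],0.005],[[-0.016,0.0332,0],[0,0,0],0.005],[[-0.019,0.044,0],[0,0,0],0.005],[[-0.0206,0.0522,0],[0,0,0],0.005],[[-0.0218,0.0605,0],[0,0,0],0.005],[[-0.0225,0.067,0],[0,0,0],0.005],[[-0.0229,0.072,0],[0,0,0],0.005],[[-0.023,0.075,0],[0,0,0],0.005],[[-0.023,0.076,0],[0,0,0],0.005],[[-0.023,0.076,0],[0,0,0],0.005],[[-0.023,0.076,0],[0,0,0],0.005]]'

```text
clock: 15.4
tool_pos: [0.5607, -0.31, 0.3365]
eef_rot: [0.383, 0.594, 0.383, -0.594]
ft_force: [0.9, 4.6, 2.0]
opening: 0.0108
```

```bash
cat > meas.py <<'E'
from h import *
import sys
n=sys.argv[1]
s=telemetry.get_state()
print({k:np.round(v,4).tolist() for k,v in s.items() if k in('clock','tool_pos','ft_force','opening','wrist_torque')})
D=s['tool_pos']-np.array([.4189,-.2462,.1756]);print('ex',D[:2]@[.91,-.414],'ey',D[:2]@[.414,.91],'z',D[2])
ex=np.array([.9107,-.4131]);ey=np.array([.4131,.9107]);c=np.array([.512,-.291])
for cam in['scene','side']:
    p,d=imaging.read_camera(cam);cv2.imwrite(f'pics/{cam}_{n}.png',p);P=cloud(cam,d)
    X=(P[...,:2]-c)@ex;Y=(P[...,:2]-c)@ey;Z=P[...,2]
    m=(d>0)&(abs(Y)<.092)&(Z>.19)&(Z<.272)&(abs(X-.055)<.025)
    print(cam,m.sum())
    if m.sum()>50:
        x,y,z=X[m],Y[m],Z[m];keep=np.ones(len(x),bool)
        for _ in range(4):
            a=np.linalg.lstsq(np.c_[z[keep]-.172,y[keep],np.ones(keep.sum())],x[keep],rcond=None)[0]
            r=x-(np.c_[z-.172,y,np.ones(len(x))]@a);keep=abs(r)<max(.002,2*r[keep].std())
        print(' lean deg (+=back)',np.degrees(np.arctan(a[0])),'yaw resid',np.degrees(a[1]),'X at pin',a[2],'rms',r[keep].std(),keep.sum())
    for t in ['lid_bar','lid_hinge']:
        for r in spotter.landmark_of(t,cam): print(' ',t,np.round(r['xyz'],4),r['confidence'])
E
python3 meas.py 6
```

```text
{'clock': 15.4, 'tool_pos': [0.5607, -0.31, 0.3365], 'ft_force': [0.903, 4.6127, 1.9535], 'wrist_torque': [0.8441, -0.0183, 0.0897], 'opening': 0.0108}
ex 0.1554502837584392 ey 0.0006218598144387626 z 0.16088903982097733
scene 1980
 lean deg (+=back) -1.5356672619160285 yaw resid -0.34787589831498605 X at pin 0.05115189332521884 rms 0.0007942813287643191 1949
  lid_bar [ 0.5564 -0.3065  0.3262] 0.57
  lid_hinge [ 0.564  -0.3122  0.1742] 0.66
side 709
 lean deg (+=back) -1.7752374490184977 yaw resid -0.2925746727108787 X at pin 0.051978709562571224 rms 0.0014501148950738399 627
  lid_bar [ 0.5646 -0.3102  0.3309] 0.89
  lid_bar [ 0.521   0.2767 -0.0052] 0.29
  lid_hinge [ 0.567  -0.3141  0.1703] 0.68
```

Geometry says the lid leans 1.6° short of upright. The plane fits from both cameras say 1.5° and 1.8°, so they agree. The last 4.5 mm I do slowly.

>>> arm_command --rows '[[[0,0.001,-0.0003],[0,0,0],0.005],[[0,0.002,-0.0006],[0,0,0],0.005],[[0,0.003,-0.0006],[0,0,0],0.005],[[0,0.004,-0.0006],[0,0,0],0.005],[[0,0.0045,-0.0006],[0,0,0],0.005],[[0,0.0045,-0.0006],[0,0,0],0.005],[[0,0.0045,-0.0006],[0,0,0],0.005],[[0,0.0045,-0.0006],[0,0,0],0.005],[[0,0.0045,-0.0006],[0,0,0],0.005]]'

```text
clock: 16.6
tool_pos: [0.5649, -0.3119, 0.3364]
eef_rot: [-0.383, -0.594, -0.383, 0.594]
ft_force: [-0.2, 1.7, 3.9]
opening: 0.0111
```

```bash
python3 meas.py 7
```

```text
{'clock': 16.6, 'tool_pos': [0.5649, -0.3119, 0.3364], 'ft_force': [-0.1702, 1.6529, 3.9425], 'wrist_torque': [0.418, 0.2828, 0.0128], 'opening': 0.0111}
ex 0.16003761109536863 ey 0.0006842334653709696 z 0.1608382098782927
scene 2008
 lean deg (+=back) 0.06513395495149027 yaw resid -0.2765364417922669 X at pin 0.05130831744110309 rms 0.0007856333136857776 1976
  lid_bar [ 0.56   -0.3089  0.33  ] 0.59
  lid_hinge [ 0.5666 -0.3096  0.175 ] 0.74
  lid_hinge [ 0.5124 -0.2873 -0.0039] 0.57
side 720
 lean deg (+=back) 0.22565234532321085 yaw resid -0.17206253871388447 X at pin 0.05155979357030778 rms 0.0015102848681653872 643
  lid_bar [ 0.5672 -0.3111  0.3308] 0.67
  lid_bar [0.6485 0.1468 0.0017] 0.66
  lid_hinge [ 0.5655 -0.3177  0.1738] 0.68
```

>>> arm_command --rows '[[[0,0,0],[0,0,0],0.005],[[0,0,0],[0,0,0],0.005],[[0,0,0],[0,0,0],0.005],[[0,0,0],[0,0,0],0.005],[[0,0,0],[0,0,0],0.005]]'

```text
clock: 17.4
tool_pos: [0.5649, -0.3118, 0.3365]
eef_rot: [0.383, 0.594, 0.383, -0.594]
ft_force: [-1.1, 0.4, 4.4]
opening: 0.0107
```

```bash
python3 meas.py 8 | grep -v lid_; python3 -c "
from h import *
print(np.round(telemetry.get_state()['qvel'],4))"
```

```text
{'clock': 17.4, 'tool_pos': [0.5649, -0.3118, 0.3365], 'ft_force': [-1.1402, 0.435, 4.4159], 'wrist_torque': [0.1561, 0.3772, 0.0038], 'opening': 0.0107}
ex 0.16005528742904404 ey 0.000713455661512903 z 0.1608543555831072
scene 2027
 lean deg (+=back) 0.0010171905269719002 yaw resid -0.33766266381053145 X at pin 0.05131422529410253 rms 0.0007909326996578731 1992
side 724
 lean deg (+=back) -0.11865708259602427 yaw resid -0.1547322050747752 X at pin 0.05190014543292843 rms 0.0014934038186584903 648
[ 0.0004 -0.0003  0.0006 -0.0002  0.0002  0.0008]
```

View pics/scene_8.png

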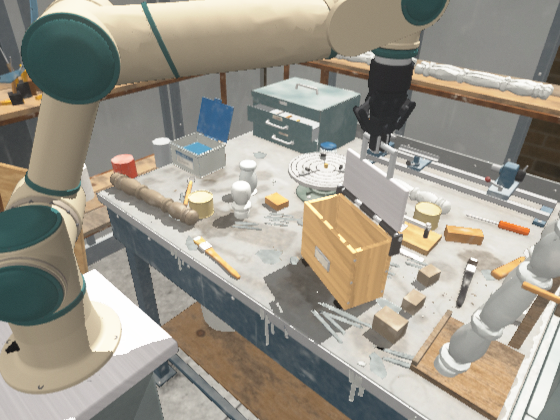

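The picture shows the lid upright with the gripper on its bar at (375,140). The weight lies on the bench at (390,325) and the other things are where they were. The arm is still, so I hand in.

```bash
python3 -c "
from h import *
print(ticket.close_job())"
```

```text
the job is handed in; nothing more can be done
None
```

I took the weight off the lid and set it flat on the bench right of the box at about (0.449, -0.453), then let go of it. It was the largest of the three grey blocks, about 40 x 55 x 40 mm. I then gripped the lid's bar and swung the lid straight up, and handed the job in at about 17.5 s while still holding it there.

**Lid angle:** the tool had moved 160.1 mm towards the hinge from closed, against the 160 mm needed. The last plane fits put the lean at 0.00° (scene camera) and -0.12° (side camera). An earlier side fit read +0.23°, which I take as noise.

**Holding:** the arm was still, with side force about 1 N and about 4 N of vertical push from the bar on the tool.

**Weight:** it measured level to about 0.1° just after release. I did not measure it again after swinging the lid, but the last scene picture shows it lying on the bench where I put it.

**Other things:** in that same picture they all looked to be where they were. I checked this by eye only.

**Disagreement:** the detector's points for the bar and hinge differed from my values by up to about 7 mm, so I went by the gripped reference and the plane fits instead.

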